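Hang the wall pocket on its keyhole stud

TASK

Pick up the metal wall pocket and hang it on the stud of the white bench stand: pass the big end of the keyhole in its back over the stud's head until its back meets the panel, then push it gently down until it is fully home and locked, and let go. The stud may sit up to a centimetre higher or lower than its marked place, so look or feel for it and never push harder than about 20 N; leave the petri dish, the slip box and the jar alone.

Things in the scene. Friction and masses are not known exactly. Their poses are not given: they have to be found in the camera images.
- pocket_grip (a point): Wall pocket: loose U-shaped aluminium holder 56 (x) x 60 (y) x 110 mm, 0.15 kg, standing upright. Point midway between its side flanges (4 mm sheet, full height, outer faces 60 mm apart in y), above its centre of mass, 90 mm above its underside: grip across both here from above (35 N does). z up; +x out through the back plate (outer face 23 mm from here), -x to the open front with a 36 mm lip.
- pocket_keyhole (a point): Centre of the keyhole's 20 mm round hole on the back plate's outer face, 23 mm to +x and 32 mm below pocket_grip, same axes. From it a 10 mm slot runs up and stops the stud's shank 20 mm above the hole's centre. Plate 4 mm thick; inner ramps beside the slot rise to 8 mm and lift the stud's head as the pocket slides down; lift complete after about 17 mm of slide.
- stand: Fixed bench stand: white upright panel 200 mm wide (y), 20 mm thick, top edge 180 mm above the bench, on a 10 mm thick foot. Origin on the bench under the panel's middle; front face is the plane x = -10 mm; -x points out of the front, z up. Carries the stud.
- stud_nominal (a point): Point on the panel's front face, 155 mm above the bench; axes as stand. The stud is clamped here in a slot: its true axis is up to 10 mm above or below this point (not measured, no sideways offset). It stands out to -x: shank 7 mm thick, head 17 mm across with tapered nose; head's underside 6 mm, nose tip 14 mm from the panel.
- stud_spring (a joint): How far the stud's head is drawn out against its spring (m): 0 at rest, 0.0013 to 0.002 with the pocket locked under it, at most 0.004. Spring 4 N at rest plus 1 N per mm; sliding the pocket down over the ramps takes roughly 3 to 10 N; at the end of the slot it stops hard.
- petri_dish: Bystander: round petri dish 97 mm across, 14 mm high, flat on the bench. Origin at the centre of its underside.
- slip_box: Bystander: carton of cover slips 50 x 110 x 36 mm, flat on the bench. Origin at the centre of its underside.
- amber_jar: Bystander: small jar with a white cap, 51 mm across, 75 mm high. Origin at the centre of its underside.
Mind the look-alikes: they are no part of the job. What is shaped like the part that bears pocket_grip but blue or purple is not meant.

How it is judged:
By the outcome, as a careful person would: the job done as asked, in the order asked, and still so for the second after the job is handed in, with the robot touching nothing.
It also fails if it takes over 48 s, if anything falls off the work surface, if the arm or the gripper's body presses on something with over 40 N, if the wrist force passes 120 N, or if a joint passes its speed limit or range.

ROBOT

A 6-joint arm with a two-finger parallel gripper is mounted at the origin on a cart in front of the work surface, level with it; the furniture and walls round the work are solid. World frame = base frame: x ahead of the robot, y to its left, z up, the work surface at z = 0. Lengths are in mm, angles in rad, forces in N, time in s.
With the tool pointing down it reaches from about 275 to 825 mm from the base axis. Payload 4.9 kg.
Tool frame: the origin (TCP) lies midway between the tips of the shut fingers; the grasp point (between the pads) lies 19 mm behind it (ctrl.hold_point_z is the distance from the TCP to the grasp point, in mm); z points along the fingers, y is the line along which they close (so a half turn about z gives the same grasp; the last joint's range is limited). The gripper opens to 85 mm and grips with 20 to 120 N. Pads are 22 mm wide; open, the fingers measure 114 mm over their backs; the gripper's body (76 mm by 85 mm) begins 54 mm behind the grasp point. The pads swing forward as they close: fully open they stand 13 mm farther back than shut.
Start: joints at [-1.468, 0.326, -0.193, 1.052, 0, 1.437], TCP at [129.037, -534.666, 231.281] pointing down, gripper open.
Joint ranges: [-2.65, 2.65], [-0.97, 1.79], [-1.3, 1.35], [-1.93, 2.1], [-1.47, 1.37], [-3.14, 3.14]. Speed limits (rad/s): [2.57, 2.57, 3.14, 3.14, 3.14, 3.14].

INTERFACE

Orientations are given as a unit quaternion [w, x, y, z].
In Python, from rig import ctrl, capture gives the robot as it stands.
- The arm moves only by the tool apply_moves, never from a script. Its argument "steps" is a list of rows, each an object with "rotation": the turn, a rotation vector about the tool's x, y, z in degrees, a list of three; "dp": the shift along the tool's x, y, z in mm, a list of three; "gripper": the finger opening in mm, from 0 to 85.4. A call has 1 to 8 rows; each row is the pose to reach, as a shift and turn from the pose commanded when the call began, along the tool's axes at that moment; what a row does not reach only later rows make up. A row lasts 1/8 s, in which the tool goes at most 62.5 mm and 10.7 degrees, less where a joint would pass 70% of its speed; a pose out of reach is approached as far as the arm can. A call with a gripper value outside its range is refused whole. The fingers move at their own pace and stop on an object; "force" is the grip in N (left out, the last holds). Time passes only in rows, so rows that repeat a pose let the fingers close. It gives the time, the measured TCP pose, the force, the opening and the grip force at its end, in the units of the state.
- ctrl.observe(): the state, without advancing time (a new reading comes with each control period).
- capture(name): name is "side" or "top" or "wrist"; returns a dict with "image" (420x560x3 uint8, red, green, blue), "z_map" (420x560 float32, mm along the optical axis (not along the pixel's ray), 0 where there is no reading), "K" (3x3 intrinsics, pixels), "rvec" (rotation vector, rad) and "tvec" (3), from world to camera coordinates, as OpenCV has them. Camera axes: x right, y down, z forward; pixel columns grow to the right and rows downward; lengths in mm; the calibration is good to about 2 mm. A picture is of the moment at which its call begins.
- ctrl.close_job(): hands the job in; it is judged then, once.
The state is a dict: "t": time; "q": joint angles; "joint_vel": joint speeds; "tau": joint torques, N m; "tcp_pos": TCP position; "eef_rot": TCP orientation; "wrist_force": force on the tool from outside, world axes, zero at the start; "torque": the same for the moment, N m; "gripper_width": finger opening in mm; "gripper_force": force on a finger pad.
Only numpy, scipy, OpenCV 4.12 (cv2) and the standard library are available. Lean on these libraries where they do the work, as an engineer would, in place of code of your own. Each camera call takes 0.05 s, during which the arm holds its last target. There are 200 camera calls.

## Working session

There is one attempt and no reset: what is moved stays moved. The work goes in short steps, Python scripts to look and compute and a tool call to move; the robot and the scene stay as the last step left them, time stands still between calls to the robot, and variables do not carry over. Pictures are saved under pics/ and viewed, at most 10 in all, crops included, and the job is handed in when it is done.

Besides the shell and the picture viewer there is one more tool, called after "Emit:" as name([rows], argument=value, ...), one row to a line, values as JSON. apply_moves: Moves the arm, as the interface text tells. Its arguments: {"type":"object","properties":{"steps":{"type":"array","items":{"type":"object","properties":{"rotation":{"type":"array","items":{"type":"number"}},"dp":{"type":"array","items":{"type":"number"}},"gripper":{"type":"number"}}}},"force":{"type":"number"}},"required":["steps"]}

```bash
mkdir -p pics; ls; cat > h.py <<'E'
import numpy as np,cv2
from rig import ctrl,capture
def snap(n,f):
    c=capture(n); cv2.imwrite(f'pics/{f}.png',c['image'][:,:,::-1]); np.savez(f'pics/{f}.npz',**c); return c
def pts(c):
    v,u=np.mgrid[0:420,0:560]; z=c['z_map']; K=c['K']
    P=np.stack([(u-K[0,2])/K[0,0]*z,(v-K[1,2])/K[1,1]*z,z],-1)
    R=cv2.Rodrigues(np.array(c['rvec'],float))[0]
    return (P-np.array(c['tvec']).ravel())@R
E
python3 - <<'E'
from h import *
s=ctrl.observe(); print(s)
ims=[]
for n in('top','side'):
    c=snap(n,n+'0'); ims.append(c['image']); R=cv2.Rodrigues(np.array(c['rvec'],float))[0]; print(n,-R.T@np.array(c['tvec']).ravel(),R[2],c['K'][0,0])
E
```

```text
pics
{'t': 0.0, 'q': array([-1.46817250e+00,  3.26920585e-01, -1.93590968e-01,  1.05198146e+00,
       -1.59777111e-05,  1.43662662e+00]), 'joint_vel': array([-0.00201145,  0.00039173,  0.00017799, -0.00065229,  0.0012636 ,
        0.00011498]), 'tau': array([-1.15284020e-03, -4.43396008e+01,  2.62441045e+01,  1.52131630e-02,
       -1.93316755e-04, -8.68089984e-06]), 'tcp_pos': array([ 128.98571573, -534.06796001,  230.51181972]), 'eef_rot': array([-8.48363192e-04,  9.92998928e-01,  1.18120316e-01,  5.39244475e-06]), 'wrist_force': array([-0.24371117,  0.18521002,  0.02211608]), 'torque': array([ 0.02918737, -0.00071204, -0.03567773]), 'gripper_force': 0.0, 'gripper_width': 85.78890837171784}
top [ 304.26111332   16.60644714 1509.27872658] [ 1.50761547e-01  4.18057220e-04 -9.88570069e-01] 525.6327245193505
side [ 284.5877157  1022.89507575  855.65529122] [ 0.18088886 -0.79761008 -0.57541061] 422.62096213002224
```

```bash
ls pics
```

```text
side0.npz
side0.png
top0.npz
top0.png
```

View pics/top0.png

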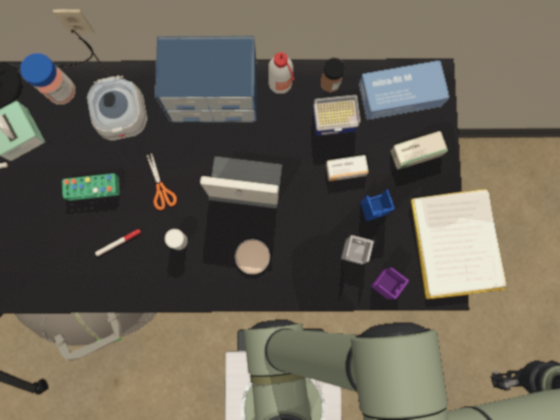

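View pics/side0.png

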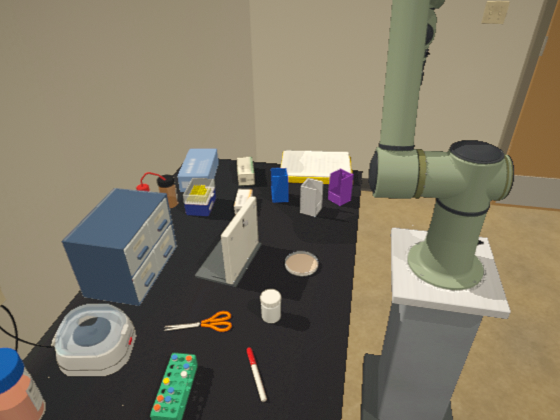

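The top view has the metal pocket at (358,249), between the blue one (378,206) and the purple one (390,284). The stand's panel is at (242,190) with its front towards the robot, and the petri dish sits in front of it at (253,257). Next I'll measure these from the depth.

```bash
python3 - <<'E'
from h import *
c=dict(np.load('pics/top0.npz')); P=pts(c); im=c['image']
a=cv2.resize(im[225:275,330:390],None,fx=6.6,fy=6.6,interpolation=cv2.INTER_CUBIC)
s=dict(np.load('pics/side0.npz'));Q=pts(s)
b=cv2.resize(s['image'][160:230,265:365],(400,330),interpolation=cv2.INTER_CUBIC)
a=cv2.resize(a,(400,330)); d=cv2.resize(im[150:215,190:290],(400,264),interpolation=cv2.INTER_CUBIC); e=cv2.resize(s['image'][190:285,190:330],(400,264),interpolation=cv2.INTER_CUBIC)
cv2.imwrite('pics/crop1.png',np.vstack([np.hstack([a,b]),np.hstack([d,e])])[:,:,::-1])
# pocket points
M=P[225:275,335:385].reshape(-1,3); m=M[(M[:,2]>95)&(M[:,2]<125)]; print('pocket',len(m),m.mean(0),m[:,2].max(),cv2.minAreaRect(m[:,:2].astype(np.float32)))
M=P[150:215,190:290].reshape(-1,3); m=M[(M[:,2]>170)&(M[:,2]<190)]; print('panel',len(m),m.mean(0),cv2.minAreaRect(m[:,:2].astype(np.float32)),np.percentile(m[:,2],[5,50,95]))
M=Q[165:230,290:330].reshape(-1,3); m=M[(M[:,2]>10)&(M[:,2]<125)];print('side pocket',m.mean(0),cv2.minAreaRect(m[:,:2].astype(np.float32)),m[:,2].max())
for n,(u,v) in dict(dish=(253,257),jar=(176,239),box=(347,168),blue=(378,206),purple=(390,284)).items(): print(n,np.nanmedian(P[v-3:v+4,u-3:u+4].reshape(-1,3),0))
E
```

```text
pocket 143 [ 436.64878357 -209.55735957  106.71422302] 117.34641302044365 ((428.4782409667969, -205.79559326171875), (60.78367614746094, 56.14950942993164), 74.52010345458984)
panel 619 [588.46972334 111.52521269 179.34904512] ((589.3187255859375, 111.22099304199219), (199.11959838867188, 21.91360092163086), 82.6175308227539) [173.49830558 179.55439296 183.90241028]
side pocket [ 445.11035501 -305.54541591   48.58101922] ((449.42437744140625, -324.3789978027344), (156.93795776367188, 321.96856689453125), 8.680153846740723) 112.68594139519018
dish [414.01767022  82.36801866   5.88780673]
jar [459.90049354 290.23388817  74.48947492]
box [ 665.14040167 -189.27105677   35.60586906]
blue [ 559.34204784 -280.71099693    4.20524764]
purple [ 334.67116886 -305.71506002    4.32567524]
```

View pics/crop1.png

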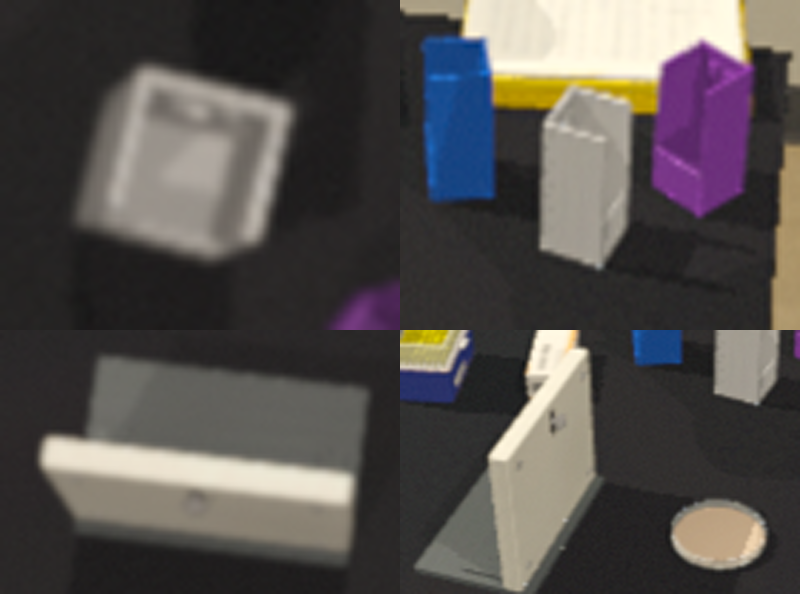

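The crops show the pocket's open front towards the robot and its keyholed back towards +x. The stud is on the panel at about (238,192) in the top view and (244,223) in the side view. I'll work out a hover above the pocket using the half-turned wrist, since j6 would leave its range at the stand otherwise.

```bash
cat >> h.py <<'E'
from scipy.spatial.transform import Rotation as Ro
def down(yaw): # tool x at heading yaw (deg), z down
    return Ro.from_euler('z',yaw,degrees=True)*Ro.from_quat([1,0,0,0])
def cur():
    s=ctrl.observe(); w,x,y,z=s['eef_rot']; return s,Ro.from_quat([x,y,z,w])
def plan(p,yaw,show=True):
    s,R=cur(); print('dp',np.round(R.inv().apply(np.array(p)-s['tcp_pos']),1),'rot',np.round((R.inv()*down(yaw)).as_rotvec(degrees=True),2),'t',s['t'],'tcp',np.round(s['tcp_pos'],1),'F',np.round(s['wrist_force'],1),'q',np.round(s['q'],2))
E
python3 - <<'E'
from h import *
plan([433,-207,230],164.5)
# side stud ray
c=dict(np.load('pics/side0.npz')); P=pts(c); print(np.round(P[221:227:2,240:249],0).tolist())
E
```

```text
dp [ 372.3 -246.7    1.1] rot [-1.0000e-02 -1.3000e-01 -1.5093e+02] t 0.1 tcp [ 129.  -534.1  230.6] F [-0.5  0.   0.2] q [-1.47  0.33 -0.19  1.05  0.    1.44]
[[[584.0, 126.0, 171.0], [583.0, 119.0, 166.0], [583.0, 112.0, 161.0], [580.0, 111.0, 160.0], [576.0, 114.0, 163.0], [574.0, 113.0, 163.0], [571.0, 113.0, 163.0], [568.0, 112.0, 163.0], [576.0, 76.0, 136.0]], [[584.0, 127.0, 164.0], [583.0, 121.0, 161.0], [583.0, 114.0, 155.0], [580.0, 114.0, 156.0], [575.0, 120.0, 161.0], [285.0, 1023.0, 856.0], [569.0, 119.0, 161.0], [568.0, 113.0, 156.0], [577.0, 75.0, 128.0]], [[584.0, 129.0, 159.0], [583.0, 122.0, 154.0], [583.0, 114.0, 148.0], [583.0, 106.0, 142.0], [575.0, 119.0, 153.0], [573.0, 119.0, 153.0], [570.0, 117.0, 152.0], [578.0, 83.0, 126.0], [576.0, 79.0, 123.0]]]
```

Emit:
apply_moves([
  {"dp":[47,-31,0],"rotation":[0,0,-10],"gripper":85},
  {"dp":[94,-62,0],"rotation":[0,0,-20],"gripper":85},
  {"dp":[141,-93,0],"rotation":[0,0,-30],"gripper":85},
  {"dp":[188,-124,0],"rotation":[0,0,-40],"gripper":85},
  {"dp":[235,-155,0],"rotation":[0,0,-50],"gripper":85},
  {"dp":[282,-186,0],"rotation":[0,0,-60],"gripper":85},
  {"dp":[329,-217,0],"rotation":[0,0,-70],"gripper":85},
  {"dp":[372,-247,0],"rotation":[0,0,-80],"gripper":85},
])

```text
t: 1.1
tcp_pos: [433.7, -205.6, 231.1]
eef_rot: [-0.0, 0.683, 0.731, -0.0]
wrist_force: [-0.2, -0.3, -0.9]
gripper_width: 84.9
gripper_force: 0.0
```

Emit:
apply_moves([
  {"dp":[0,0,0],"rotation":[0,0,-10],"gripper":85},
  {"dp":[0,0,0],"rotation":[0,0,-20],"gripper":85},
  {"dp":[0,0,0],"rotation":[0,0,-30],"gripper":85},
  {"dp":[0,0,0],"rotation":[0,0,-40],"gripper":85},
  {"dp":[0,0,0],"rotation":[0,0,-50],"gripper":85},
  {"dp":[0,0,0],"rotation":[0,0,-60],"gripper":85},
  {"dp":[0,0,0],"rotation":[0,0,-71],"gripper":85},
  {"dp":[0,0,0],"rotation":[0,0,-71],"gripper":85},
])

```text
t: 2.1
tcp_pos: [432.5, -207.1, 231.0]
eef_rot: [-0.0, 0.135, 0.991, 0.0]
wrist_force: [0.1, -0.0, 0.5]
gripper_width: 85.1
gripper_force: 0.0
```

```bash
python3 - <<'E'
from h import *
c=snap('wrist','w1'); R=cv2.Rodrigues(np.array(c['rvec'],float))[0]; print(-R.T@c['tvec'].ravel(),R[2],c['K'][0,0])
plan([433,-207,230],164.5)
P=pts(c).reshape(-1,3); m=P[(P[:,2]>104)&(P[:,2]<116)&(abs(P[:,0]-433)<70)&(abs(P[:,1]+207)<60)]
print(len(m),cv2.minAreaRect(m[:,:2].astype(np.float32)),np.median(m[:,2]))
E
```

```text
[ 361.09869563 -186.90054527  374.06003584] [ 0.28054056 -0.07730548 -0.95672402] 322.46098795988667
dp [-0.4  0.3  1. ] rot [ 0.01 -0.03 -0.09] t 2.15 tcp [ 432.5 -207.2  231. ] F [ 0.3 -0.5  0.1] q [-0.6   0.2  -0.37  1.01 -0.   -0.33]
1082 ((428.48211669921875, -206.20721435546875), (59.97414016723633, 56.01173400878906), 74.5140380859375) 110.0641924672442
```

View pics/w1.png

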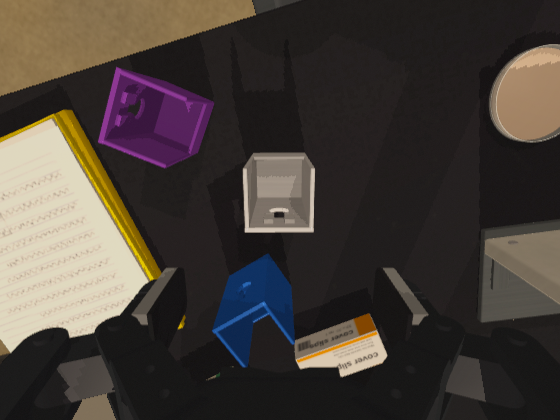

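The wrist view shows the metal pocket at (279,195). Its rim fits as a 60.0 x 56.0 mm rectangle at yaw -15.5°, so the grip point is at (433.3, -207.5). Before grasping I'll take a quick look at the stud with the wrist camera.

```bash
python3 - <<'E'
from h import *
plan([475,126,205],172.6)
E
```

```text
dp [ 48.6 332.3  26.1] rot [ 0.01 -0.03 -8.19] t 2.15 tcp [ 432.5 -207.2  231. ] F [ 0.3 -0.5  0.1] q [-0.6   0.2  -0.37  1.01 -0.   -0.33]
```

Emit:
apply_moves([
  {"dp":[8,55,4],"rotation":[0,0,-1]},
  {"dp":[16,110,8],"rotation":[0,0,-2]},
  {"dp":[24,165,13],"rotation":[0,0,-4]},
  {"dp":[32,220,17],"rotation":[0,0,-6]},
  {"dp":[40,275,21],"rotation":[0,0,-8.2]},
  {"dp":[48,332,26],"rotation":[0,0,-8.2]},
  {"dp":[48,332,26],"rotation":[0,0,-8.2]},
  {"dp":[48,332,26],"rotation":[0,0,-8.2]},
])

```text
invalid input
```

```bash
python3 - <<'E'
from h import *
c=snap('wrist','w2'); G=pts(c); P=G.reshape(-1,3)
v=c['z_map'].ravel()>0
plan([433.3,-207.5,71],164.5)
m=P[v&(P[:,2]>176)&(P[:,2]<184)&(P[:,0]>540)&(P[:,0]<640)&(P[:,1]>-20)&(P[:,1]<240)]
print('top',len(m),cv2.minAreaRect(m[:,:2].astype(np.float32)),np.median(m[:,2]))
# front face fit
m=P[v&(P[:,2]>30)&(P[:,2]<130)&(P[:,0]>560)&(P[:,0]<600)&(P[:,1]>30)&(P[:,1]<190)]
cc=m.mean(0); 
for _ in range(4):
    n=np.linalg.svd(m-m.mean(0),full_matrices=False)[2][2]; cc=m.mean(0); m=m[abs((m-cc)@n)<2]
n=n*-np.sign(n[0]); print('face n',n,np.degrees(np.arctan2(n[1],n[0])),cc,len(m))
d=(G-cc)@n; k=(c['z_map']>0)&(d>2.5)&(d<18)&(G[...,2]>130)&(G[...,2]<178)&(abs(G[...,1]-112)<40)
ys,xs=np.nonzero(k); print('px',xs.min(),xs.max(),ys.min(),ys.max(),len(xs))
for i in np.argsort(ys)[::max(1,len(ys)//60)]: print(xs[i],ys[i],np.round(G[ys[i],xs[i]],1),round(d[ys[i],xs[i]],1))
x0,y0=int(xs.mean()),int(ys.mean())
cv2.imwrite('pics/w2c.png',cv2.resize(c['image'][max(0,y0-40):y0+40,x0-50:x0+50,::-1],(800,600) if y0<380 else None,fx=7,fy=7,interpolation=cv2.INTER_CUBIC))
print(max(0,y0-40),x0-50)
E
```

```text
dp [-9.000e-01 -1.000e-01  1.601e+02] rot [ 0.01 -0.03 -0.09] t 2.2 tcp [ 432.6 -207.2  231.1] F [-0.   0.4  0.1] q [-0.6   0.2  -0.37  1.01 -0.   -0.33]
top 0 ((0.0, 0.0), (0.0, 0.0), 0.0) nan
face n [-0.99082586  0.13509466  0.00368156] 172.23585349326117 [570.83743343  47.51391565  55.03339157] 865
  return _methods._mean(a, axis=axis, dtype=dtype,
  ret = ret.dtype.type(ret / rcount)
Traceback (most recent call last):
ValueError: zero-size array to reduction operation minimum which has no identity
```

Each row has to include a gripper value, so I'm resending the move with it.

Emit:
apply_moves([
  {"dp":[8,55,4],"rotation":[0,0,-1],"gripper":85},
  {"dp":[16,110,8],"rotation":[0,0,-2],"gripper":85},
  {"dp":[24,165,13],"rotation":[0,0,-4],"gripper":85},
  {"dp":[32,220,17],"rotation":[0,0,-6],"gripper":85},
  {"dp":[40,275,21],"rotation":[0,0,-8.2],"gripper":85},
  {"dp":[48,332,26],"rotation":[0,0,-8.2],"gripper":85},
  {"dp":[48,332,26],"rotation":[0,0,-8.2],"gripper":85},
  {"dp":[48,332,26],"rotation":[0,0,-8.2],"gripper":85},
])

```text
t: 3.2
tcp_pos: [474.5, 125.4, 205.1]
eef_rot: [-0.0, 0.063, 0.998, -0.0]
wrist_force: [0.0, 0.1, 0.9]
gripper_width: 85.2
gripper_force: 0.0
```

```bash
cat > stud.py <<'E'
from h import *
c=snap('wrist','w3'); G=pts(c); P=G.reshape(-1,3)
v=c['z_map'].ravel()>0
plan([433.3,-207.5,71],164.5)
m=P[v&(P[:,2]>176)&(P[:,2]<184)&(P[:,0]>540)&(P[:,0]<640)&(P[:,1]>-20)&(P[:,1]<240)]
print('top',len(m),cv2.minAreaRect(m[:,:2].astype(np.float32)),np.median(m[:,2]))
m=P[v&(P[:,2]>30)&(P[:,2]<130)&(P[:,0]>560)&(P[:,0]<600)&(P[:,1]>30)&(P[:,1]<190)]
for _ in range(4):
    n=np.linalg.svd(m-m.mean(0),full_matrices=False)[2][2]; cc=m.mean(0); m=m[abs((m-cc)@n)<2]
n=n*-np.sign(n[0]); print('face n',n,np.degrees(np.arctan2(n[1],n[0])),cc,len(m))
d=(G-cc)@n; k=(c['z_map']>0)&(d>2.5)&(d<18)&(G[...,2]>130)&(G[...,2]<178)&(abs(G[...,1]-112)<40)
ys,xs=np.nonzero(k); print('px',len(xs))
cv2.imwrite('pics/w3b.png',c['image'][:,:,::-1])
print(xs.min(),xs.max(),ys.min(),ys.max())
for i in np.argsort(ys)[::max(1,len(ys)//50)]: print(xs[i],ys[i],np.round(G[ys[i],xs[i]],1),round(d[ys[i],xs[i]],1))
x0,y0=int(xs.mean()),int(ys.mean()); t=max(0,y0-30); l=x0-40
cv2.imwrite('pics/w3c.png',cv2.resize(c['image'][t:t+60,l:l+80,::-1],None,fx=10,fy=10,interpolation=cv2.INTER_CUBIC)); print(t,l)
E
python3 stud.py
```

```text
dp [  -1.4 -334.7  134.4] rot [-0.03 -0.01  8.17] t 3.25 tcp [474.6 124.8 205.2] F [ 0.8  0.3 -0.9] q [ 0.11  0.24 -0.38  0.95 -0.    0.23]
top 0 ((0.0, 0.0), (0.0, 0.0), 0.0) nan
face n [-9.91479537e-01  1.30259501e-01  8.89012562e-04] 172.51540888362143 [579.38466758 109.87479217  87.70359403] 10748
px 381
268 291 353 372
276 353 [566.6 111.6 152.9] 12.9
283 353 [566.7 116.7 153.5] 13.5
279 354 [566.6 113.8 154.2] 13.2
286 354 [570.6 118.5 150.3] 9.9
279 355 [566.7 113.8 155.1] 13.1
286 355 [566.8 118.9 155.8] 13.7
275 356 [566.1 111.  156.5] 13.4
282 356 [566.8 116.  156.4] 13.4
289 356 [571.4 120.6 151.8] 9.4
276 357 [566.8 111.6 156.8] 12.8
283 357 [566.7 116.7 157.6] 13.5
269 358 [569.2 106.1 154.2] 9.7
276 358 [566.1 111.7 158.6] 13.5
283 358 [566.9 116.7 158.4] 13.4
290 358 [570.3 121.4 155.2] 10.6
275 359 [567.2 110.9 158.2] 12.3
282 359 [566.6 116.  159.6] 13.6
289 359 [569.1 120.7 157.4] 11.6
274 360 [565.9 110.4 160.6] 13.5
281 360 [565.6 115.4 161.6] 14.5
288 360 [569.1 120.  158.3] 11.6
271 361 [566.8 108.1 160.2] 12.3
278 361 [566.  113.2 161.8] 13.8
285 361 [567.8 118
[... 412 characters left out ...]
2 365 [568.2 115.7 163.5] 11.9
290 365 [571.4 121.1 160.8] 9.5
274 366 [566.6 110.4 165.5] 12.9
281 366 [568.2 115.  164.3] 11.8
288 366 [570.7 119.7 162.3] 10.0
273 367 [568.7 109.3 163.9] 10.6
280 367 [569.6 114.2 163.7] 10.4
287 367 [570.9 119.  162.8] 9.6
272 368 [570.1 108.4 163.3] 9.1
279 368 [568.5 113.6 165.6] 11.3
286 368 [570.7 118.3 164. ] 9.8
272 369 [570.9 108.3 163.3] 8.3
279 369 [570.  113.4 164.9] 9.8
286 369 [571.6 118.2 163.9] 8.8
274 370 [570.1 109.9 165.3] 9.3
281 370 [570.1 114.8 165.9] 9.9
288 370 [574.4 119.3 162. ] 6.3
279 371 [571.1 113.3 165.7] 8.8
286 371 [574.1 117.9 163.1] 6.4
332 239
  return _methods._mean(a, axis=axis, dtype=dtype,
  ret = ret.dtype.type(ret / rcount)
```

View pics/w3c.png

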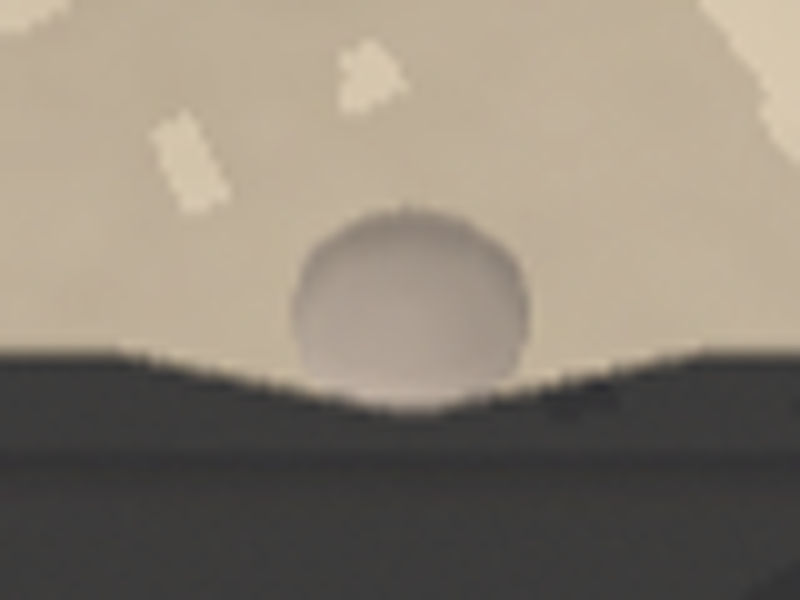

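The crop shows the stud's head centred at about (410,310), i.e. image (280,363), with its lower edge just above the gripper body. From the depth the stud axis is at z ≈ 157.3, 187.0 mm along the panel's tangent, and the panel normal's heading is 172.5°. Now I'll fetch the pocket.

Emit:
apply_moves([
  {"dp":[0,-55,0],"rotation":[0,0,1],"gripper":85},
  {"dp":[0,-110,0],"rotation":[0,0,3],"gripper":85},
  {"dp":[0,-165,0],"rotation":[0,0,5],"gripper":85},
  {"dp":[0,-220,0],"rotation":[0,0,7],"gripper":85},
  {"dp":[-1,-275,0],"rotation":[0,0,8],"gripper":85},
  {"dp":[-1.4,-334.7,0],"rotation":[0,0,8.1],"gripper":85},
  {"dp":[-1.4,-334.7,20],"rotation":[0,0,8.1],"gripper":85},
  {"dp":[-1.4,-334.7,50],"rotation":[0,0,8.1],"gripper":85},
])

```text
t: 4.25
tcp_pos: [433.5, -209.9, 155.6]
eef_rot: [0.001, 0.137, 0.991, -0.001]
wrist_force: [0.2, 0.1, -0.9]
gripper_width: 84.7
gripper_force: 0.0
```

```bash
python3 - <<'E'
from h import *
plan([433.3,-207.5,71],164.5)
E
```

```text
dp [ 1.1  2.4 84.6] rot [-0.06  0.14 -0.2 ] t 4.25 tcp [ 433.5 -209.9  155.6] F [ 0.2  0.1 -0.9] q [-0.6   0.27 -0.48  0.82 -0.   -0.33]
```

Emit:
apply_moves([
  {"dp":[0,0,20],"rotation":[0,0,0],"gripper":85},
  {"dp":[0,0,40],"rotation":[0,0,0],"gripper":85},
  {"dp":[0,0,40],"rotation":[0,0,0],"gripper":85},
])

```text
t: 4.62
tcp_pos: [432.1, -207.3, 114.3]
eef_rot: [-0.001, 0.135, 0.991, 0.001]
wrist_force: [-0.0, -0.1, 0.1]
gripper_width: 84.6
gripper_force: 0.0
```

```bash
python3 - <<'E'
from h import *
plan([433.3,-207.5,71],164.5)
E
```

```text
dp [-1.3  0.1 43.3] rot [ 0.05 -0.16 -0.03] t 4.625 tcp [ 432.1 -207.3  114.3] F [-0.  -0.1  0.1] q [-0.6   0.32 -0.54  0.72 -0.   -0.33]
```

Emit:
apply_moves([
  {"dp":[-1,0,22],"rotation":[0,0,0],"gripper":85},
  {"dp":[-1,0,43],"rotation":[0,0,0],"gripper":85},
  {"dp":[-1,0,43],"rotation":[0,0,0],"gripper":85},
  {"dp":[-1,0,43],"rotation":[0,0,0],"gripper":50},
  {"dp":[-1,0,43],"rotation":[0,0,0],"gripper":50},
  {"dp":[-1,0,43],"rotation":[0,0,0],"gripper":50},
  {"dp":[-1,0,43],"rotation":[0,0,0],"gripper":50},
  {"dp":[-1,0,43],"rotation":[0,0,0],"gripper":50},
], force=35)

```text
t: 5.62
tcp_pos: [435.8, -208.0, 73.7]
eef_rot: [0.001, 0.134, 0.991, -0.001]
wrist_force: [-1.7, -1.2, 7.3]
gripper_width: 59.6
gripper_force: 38.1
```

Emit:
apply_moves([
  {"dp":[0,0,0],"rotation":[0,0,0],"gripper":50},
  {"dp":[0,0,0],"rotation":[0,0,0],"gripper":50},
])

```text
t: 5.88
tcp_pos: [435.8, -207.9, 73.7]
eef_rot: [0.001, 0.133, 0.991, -0.001]
wrist_force: [-1.4, -0.7, 7.3]
gripper_width: 59.7
gripper_force: 38.1
```

```bash
python3 - <<'E'
from h import *
c=snap('wrist','w4'); P=pts(c).reshape(-1,3); P=P[np.isfinite(P).all(1)]
m=P[(P[:,2]>104)&(P[:,2]<116)&(abs(P[:,0]-428.5)<45)&(abs(P[:,1]+206)<40)]
print(len(m),cv2.minAreaRect(m[:,:2].astype(np.float32)),np.median(m[:,2]))
plan([433.3,-207.5,71],164.5); print(ctrl.observe()['gripper_width'])
E
```

```text
7318 ((428.93731689453125, -206.0626220703125), (82.92243194580078, 57.19378662109375), 74.60591888427734) 110.08712862782188
dp [ 2.5 -0.2  2.7] rot [-0.1   0.13  0.15] t 5.925 tcp [ 435.8 -208.    73.7] F [-1.4 -1.9  6.5] q [-0.6   0.38 -0.58  0.61 -0.   -0.33]
59.25677098411208
```

View pics/w4.png

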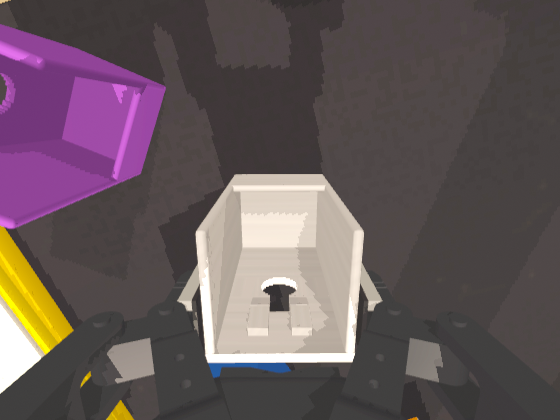

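The pocket is held across both flanges (opening 59.6 mm, 38 N), and the wrist view shows it centred between the pads with the keyhole at (279,290). Now I'll lift it.

Emit:
apply_moves([
  {"dp":[0,0,-15],"rotation":[0,0,0],"gripper":50},
  {"dp":[0,0,-45],"rotation":[0,0,0],"gripper":50},
  {"dp":[0,0,-80],"rotation":[0,0,0],"gripper":50},
  {"dp":[0,0,-104],"rotation":[0,0,0],"gripper":50},
  {"dp":[0,0,-104],"rotation":[0,0,0],"gripper":50},
  {"dp":[0,0,-104],"rotation":[0,0,0],"gripper":50},
])

```text
t: 6.68
tcp_pos: [434.4, -206.5, 175.4]
eef_rot: [-0.001, 0.133, 0.991, 0.0]
wrist_force: [-0.6, -0.4, -2.1]
gripper_width: 59.5
gripper_force: 38.9
```

```bash
cat >> h.py <<'E'
N=np.array([-.9915,.1303,0]);T=np.array([.1303,.9915,0]);CC=np.array([579.38,109.87,0])
def at(d,z,lat=187.0): return N*(N@CC)+T*lat+N*d+[0,0,z]
def where():
    s,R=cur(); p=s['tcp_pos']; print('d',round((p-CC)@N,1),'lat',round(p@T,1),'z',round(p[2],1),'F n,t,z',np.round([s['wrist_force']@N,s['wrist_force']@T,s['wrist_force'][2]],1),'M',np.round(s['torque'],2),'t',s['t'],'w',round(s['gripper_width'],1))
def pocket(f):
    c=snap('wrist',f); s,R=cur(); P=pts(c).reshape(-1,3); P=P[c['z_map'].ravel()>0]
    L=R.inv().apply(P-s['tcp_pos']) # tool frame
    m=L[(abs(L[:,2]+36)<9)&(abs(L[:,1])<26)&(L[:,0]<-10)&(L[:,0]>-40)]
    print('rim back edge: n',len(m),'x pct',np.percentile(m[:,0],[1,5,50,95,99]).round(1),'z med',np.median(m[:,2]).round(1))
E
python3 - <<'E'
from h import *
pocket('w5'); where(); plan(at(60,173),172.5)
E
```

```text
rim back edge: n 3346 x pct [-21.2 -20.5 -17.2 -16.2 -12.3] z med -34.8
d 102.7 lat -148.0 z 175.1 F n,t,z [-0.2 -0.3 -1.7] M [-0.01 -0.05  0.  ] t 6.725 w 59.6
dp [  3.3 337.7   2.3] rot [ 0.05 -0.11 -7.83] t 6.725 tcp [ 434.2 -206.4  175.1] F [ 0.1 -0.4 -1.7] q [-0.6   0.25 -0.45  0.87  0.   -0.33]
```

Emit:
apply_moves([
  {"dp":[0,40,0],"rotation":[0,0,-1],"gripper":50},
  {"dp":[0,90,0],"rotation":[0,0,-2],"gripper":50},
  {"dp":[0,145,1],"rotation":[0,0,-4],"gripper":50},
  {"dp":[1,200,2],"rotation":[0,0,-6],"gripper":50},
  {"dp":[2,250,2],"rotation":[0,0,-7],"gripper":50},
  {"dp":[3,300,2],"rotation":[0,0,-7.8],"gripper":50},
  {"dp":[3.3,337.7,2.3],"rotation":[0,0,-7.8],"gripper":50},
  {"dp":[3.3,337.7,2.3],"rotation":[0,0,-7.8],"gripper":50},
])

```text
t: 7.72
tcp_pos: [520.6, 121.9, 172.4]
eef_rot: [-0.001, 0.064, 0.998, 0.0]
wrist_force: [0.1, 0.6, -0.8]
gripper_width: 59.5
gripper_force: 39.4
```

Emit:
apply_moves([
  {"dp":[0,0,0],"rotation":[0,0,0],"gripper":50},
  {"dp":[0,0,0],"rotation":[0,0,0],"gripper":50},
])

```text
t: 7.98
tcp_pos: [520.6, 118.6, 173.4]
eef_rot: [-0.001, 0.066, 0.998, -0.0]
wrist_force: [0.1, 0.1, -1.1]
gripper_width: 59.2
gripper_force: 39.4
```

```bash
python3 - <<'E'
from h import *
c=snap('wrist','w6'); snap('side','s6'); where(); plan(at(36,173),172.5); where()
s=dict(np.load('pics/s6.npz'))['image'][170:300,170:330]
cv2.imwrite('pics/v6.png',np.hstack([c['image'][130:420,150:410],cv2.resize(s,(357,290),interpolation=cv2.INTER_CUBIC)])[:,:,::-1])
E
```

```text
d 59.1 lat 185.5 z 173.9 F n,t,z [ 0.7 -0.6 -2. ] M [ 0.03 -0.   -0.04] t 8.075 w 59.0
dp [-23.1   1.6   0.8] rot [-0.01 -0.02 -0.13] t 8.075 tcp [520.9 118.6 173.9] F [-0.7 -0.5 -2. ] q [ 0.09  0.34 -0.32  0.9  -0.    0.22]
d 59.1 lat 185.5 z 173.9 F n,t,z [ 0.7 -0.6 -2. ] M [ 0.03 -0.   -0.04] t 8.075 w 59.0
```

View pics/v6.png

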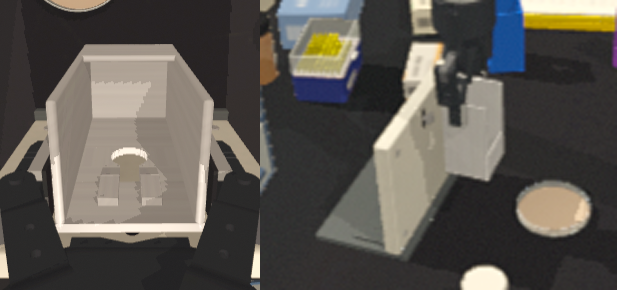

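The pocket is squarely in front of the panel. I'll approach to just short of the nose and correct the lateral offset.

Emit:
apply_moves([
  {"dp":[-8,1,0],"rotation":[0,0,0],"gripper":50},
  {"dp":[-15,1.5,0.5],"rotation":[0,0,0],"gripper":50},
  {"dp":[-22,1.5,0.5],"rotation":[0,0,0],"gripper":50},
  {"dp":[-22,1.5,0.5],"rotation":[0,0,0],"gripper":50},
  {"dp":[-22,1.5,0.5],"rotation":[0,0,0],"gripper":50},
])

```text
t: 8.7
tcp_pos: [542.9, 118.2, 173.3]
eef_rot: [-0.0, 0.066, 0.998, -0.0]
wrist_force: [0.2, 0.6, -2.0]
gripper_width: 59.7
gripper_force: 39.4
```

```bash
python3 - <<'E'
from h import *
where(); plan(at(20.5,173),172.5)
E
```

```text
d 37.2 lat 187.9 z 173.3 F n,t,z [-0.1  0.6 -2. ] M [-0.   -0.04  0.  ] t 8.7 w 59.7
dp [-16.7  -0.9   0.3] rot [-0.   -0.03 -0.03] t 8.7 tcp [542.9 118.2 173.3] F [ 0.2  0.6 -2. ] q [ 0.08  0.38 -0.27  0.92  0.    0.21]
```

Emit:
apply_moves([
  {"dp":[-3,-0.5,0],"rotation":[0,0,0],"gripper":50},
  {"dp":[-6,-0.5,0],"rotation":[0,0,0],"gripper":50},
  {"dp":[-8,-0.5,0],"rotation":[0,0,0],"gripper":50},
  {"dp":[-8,-0.5,0],"rotation":[0,0,0],"gripper":50},
])

```text
t: 9.2
tcp_pos: [551.2, 116.6, 173.5]
eef_rot: [0.0, 0.066, 0.998, 0.0]
wrist_force: [1.9, -1.0, -1.8]
gripper_width: 59.5
gripper_force: 39.4
```

```bash
python3 - <<'E'
from h import *
where()
E
```

```text
d 28.8 lat 187.4 z 173.5 F n,t,z [-2.  -0.8 -1.8] M [-0.03  0.01 -0.02] t 9.2 w 59.5
```

Emit:
apply_moves([
  {"dp":[-2,0,0],"rotation":[0,0,0],"gripper":50},
  {"dp":[-4,0,0],"rotation":[0,0,0],"gripper":50},
  {"dp":[-6,0,0],"rotation":[0,0,0],"gripper":50},
  {"dp":[-7,0,0],"rotation":[0,0,0],"gripper":50},
  {"dp":[-7,0,0],"rotation":[0,0,0],"gripper":50},
])

```text
t: 9.82
tcp_pos: [558.0, 115.7, 173.4]
eef_rot: [-0.0, 0.066, 0.998, -0.0]
wrist_force: [-0.9, 0.2, -1.1]
gripper_width: 59.6
gripper_force: 39.4
```

```bash
python3 - <<'E'
from h import *
where()
E
```

```text
d 22.0 lat 187.4 z 173.4 F n,t,z [ 1.   0.1 -1.1] M [ 0.01 -0.05  0.01] t 9.825 w 59.6
```

Emit:
apply_moves([
  {"dp":[-1,0,0],"rotation":[0,0,0],"gripper":50},
  {"dp":[-2,0,0],"rotation":[0,0,0],"gripper":50},
  {"dp":[-3,0,0],"rotation":[0,0,0],"gripper":50},
  {"dp":[-3,0,0],"rotation":[0,0,0],"gripper":50},
])

```text
t: 10.32
tcp_pos: [559.3, 115.5, 173.2]
eef_rot: [-0.002, 0.066, 0.998, 0.0]
wrist_force: [-5.4, 0.9, 0.1]
gripper_width: 59.4
gripper_force: 39.8
```

```bash
python3 - <<'E'
from h import *
where()
E
```

```text
d 20.7 lat 187.4 z 173.2 F n,t,z [5.4 0.2 0.1] M [ 0.14  1.05 -0.1 ] t 10.325 w 59.4
```

The back met the panel at d = 20.7, as predicted, with 5 N. Now I'll ease that off a little and slide down.

Emit:
apply_moves([
  {"dp":[0.7,0,1],"rotation":[0,0,0],"gripper":50},
  {"dp":[0.7,0,3],"rotation":[0,0,0],"gripper":50},
  {"dp":[0.7,0,5],"rotation":[0,0,0],"gripper":50},
  {"dp":[0.7,0,7],"rotation":[0,0,0],"gripper":50},
  {"dp":[0.7,0,9],"rotation":[0,0,0],"gripper":50},
  {"dp":[0.7,0,9],"rotation":[0,0,0],"gripper":50},
])

```text
t: 11.08
tcp_pos: [559.3, 115.5, 163.9]
eef_rot: [-0.001, 0.066, 0.998, -0.0]
wrist_force: [-4.8, 0.5, -2.2]
gripper_width: 59.8
gripper_force: 39.6
```

```bash
python3 - <<'E'
from h import *
where()
E
```

```text
d 20.7 lat 187.4 z 163.9 F n,t,z [ 4.8 -0.1 -2.2] M [ 0.13  1.05 -0.09] t 11.075 w 59.8
```

Emit:
apply_moves([
  {"dp":[0.3,0,2],"rotation":[0,0,0],"gripper":50},
  {"dp":[0.3,0,4],"rotation":[0,0,0],"gripper":50},
  {"dp":[0.3,0,6],"rotation":[0,0,0],"gripper":50},
  {"dp":[0.3,0,7],"rotation":[0,0,0],"gripper":50},
  {"dp":[0.3,0,7],"rotation":[0,0,0],"gripper":50},
])

```text
t: 11.7
tcp_pos: [559.3, 115.2, 158.1]
eef_rot: [-0.0, 0.066, 0.998, -0.0]
wrist_force: [-7.2, 0.4, 4.8]
gripper_width: 59.6
gripper_force: 40.3
```

```bash
python3 - <<'E'
from h import *
where()
E
```

```text
d 20.6 lat 187.1 z 158.1 F n,t,z [ 7.2 -0.5  4.8] M [-0.18  1.38 -0.16] t 11.7 w 59.6
```

Emit:
apply_moves([
  {"dp":[0,0,1],"rotation":[0,0,0],"gripper":50},
  {"dp":[0,0,2],"rotation":[0,0,0],"gripper":50},
  {"dp":[0,0,3],"rotation":[0,0,0],"gripper":50},
  {"dp":[0,0,4],"rotation":[0,0,0],"gripper":50},
  {"dp":[0,0,4],"rotation":[0,0,0],"gripper":50},
])

```text
t: 12.32
tcp_pos: [559.3, 115.4, 154.9]
eef_rot: [-0.0, 0.066, 0.998, -0.0]
wrist_force: [-10.4, -0.7, 11.5]
gripper_width: 59.8
gripper_force: 41.0
```

```bash
python3 - <<'E'
from h import *
where()
E
```

```text
d 20.7 lat 187.3 z 154.9 F n,t,z [10.3 -2.1 11.5] M [-0.13  1.75 -0.3 ] t 12.325 w 59.8
```

Emit:
apply_moves([
  {"dp":[1,0,0],"rotation":[0,0,0],"gripper":50},
  {"dp":[1.5,0,0.5],"rotation":[0,0,0],"gripper":50},
  {"dp":[1.5,0,1],"rotation":[0,0,0],"gripper":50},
  {"dp":[1.5,0,1],"rotation":[0,0,0],"gripper":50},
])

```text
t: 12.82
tcp_pos: [559.3, 115.4, 154.4]
eef_rot: [0.001, 0.066, 0.998, -0.0]
wrist_force: [-5.7, 0.1, 10.5]
gripper_width: 59.7
gripper_force: 40.8
```

```bash
python3 - <<'E'
from h import *
where()
E
```

```text
d 20.6 lat 187.3 z 154.4 F n,t,z [ 5.7 -0.6 10.5] M [-0.24  1.25 -0.29] t 12.825 w 59.7
```

Emit:
apply_moves([
  {"dp":[0.5,0,0.7],"rotation":[0,0,0],"gripper":50},
  {"dp":[0.5,0,1.4],"rotation":[0,0,0],"gripper":50},
  {"dp":[0.5,0,1.4],"rotation":[0,0,0],"gripper":50},
  {"dp":[0.5,0,1.4],"rotation":[0,0,0],"gripper":50},
])

```text
t: 13.32
tcp_pos: [559.3, 115.6, 152.6]
eef_rot: [0.002, 0.066, 0.998, -0.0]
wrist_force: [-4.2, -1.0, 6.4]
gripper_width: 59.5
gripper_force: 40.4
```

```bash
python3 - <<'E'
from h import *
where()
E
```

```text
d 20.6 lat 187.5 z 152.6 F n,t,z [ 4.1 -1.6  6.4] M [-0.13  0.74 -0.19] t 13.325 w 59.5
```

The force dropped, so the head is over the ramps. I'll carry on to the hard stop.

Emit:
apply_moves([
  {"dp":[0,0,0.7],"rotation":[0,0,0],"gripper":50},
  {"dp":[0,0,1.4],"rotation":[0,0,0],"gripper":50},
  {"dp":[0,0,2],"rotation":[0,0,0],"gripper":50},
  {"dp":[0,0,2],"rotation":[0,0,0],"gripper":50},
])

```text
t: 13.82
tcp_pos: [559.4, 115.6, 151.8]
eef_rot: [0.002, 0.066, 0.998, -0.0]
wrist_force: [-6.1, -0.5, 14.4]
gripper_width: 59.3
gripper_force: 41.3
```

```bash
python3 - <<'E'
from h import *
where()
E
```

```text
d 20.6 lat 187.5 z 151.8 F n,t,z [ 5.9 -1.3 14.4] M [-0.15  1.45 -0.17] t 13.825 w 59.3
```

Emit:
apply_moves([
  {"dp":[0,0,0],"rotation":[0,0,0],"gripper":50},
  {"dp":[0,0,0.3],"rotation":[0,0,0],"gripper":50},
  {"dp":[0,0,0.3],"rotation":[0,0,0],"gripper":50},
])

```text
t: 14.2
tcp_pos: [559.4, 115.6, 151.7]
eef_rot: [0.002, 0.066, 0.998, -0.0]
wrist_force: [-8.4, -1.0, 15.5]
gripper_width: 59.5
gripper_force: 41.5
```

```bash
python3 - <<'E'
from h import *
where()
E
```

```text
d 20.6 lat 187.5 z 151.7 F n,t,z [ 8.2 -2.1 15.5] M [-0.19  1.63 -0.25] t 14.2 w 59.5
```

It has stopped hard at z = 151.7, about 21.7 mm below where it went on. I'll ease the push and open the fingers.

Emit:
apply_moves([
  {"dp":[0.5,0,-0.7],"rotation":[0,0,0],"gripper":50},
  {"dp":[0.9,0,-1.4],"rotation":[0,0,0],"gripper":50},
  {"dp":[0.9,0,-1.4],"rotation":[0,0,0],"gripper":50},
  {"dp":[0.9,0,-1.4],"rotation":[0,0,0],"gripper":85},
  {"dp":[0.9,0,-1.4],"rotation":[0,0,0],"gripper":85},
  {"dp":[0.9,0,-1.4],"rotation":[0,0,0],"gripper":85},
  {"dp":[0.9,0,-1.4],"rotation":[0,0,0],"gripper":85},
  {"dp":[0.9,0,-1.4],"rotation":[0,0,0],"gripper":85},
])

```text
t: 15.2
tcp_pos: [557.0, 115.9, 150.1]
eef_rot: [-0.0, 0.066, 0.998, -0.0]
wrist_force: [0.1, -0.2, -0.3]
gripper_width: 85.2
gripper_force: 0.0
```

```bash
python3 - <<'E'
from h import *
where()
E
```

```text
d 23.0 lat 187.4 z 150.1 F n,t,z [-0.1 -0.1 -0.3] M [-0.02 -0.04 -0.  ] t 15.2 w 85.2
```

Emit:
apply_moves([
  {"dp":[0,0,-15],"rotation":[0,0,0],"gripper":85},
  {"dp":[0,0,-45],"rotation":[0,0,0],"gripper":85},
  {"dp":[0,0,-85],"rotation":[0,0,0],"gripper":85},
  {"dp":[30,0,-110],"rotation":[0,0,0],"gripper":85},
  {"dp":[80,0,-110],"rotation":[0,0,0],"gripper":85},
  {"dp":[80,0,-110],"rotation":[0,0,0],"gripper":85},
  {"dp":[80,0,-110],"rotation":[0,0,0],"gripper":85},
])

```text
t: 16.08
tcp_pos: [478.5, 126.4, 261.4]
eef_rot: [0.001, 0.066, 0.998, 0.0]
wrist_force: [-0.7, 0.1, -0.5]
gripper_width: 85.2
gripper_force: 0.0
```

```bash
python3 - <<'E'
from h import *
c=snap('wrist','w9'); s=snap('side','s9'); where()
P=pts(c); k=(c['z_map']>0)&(P[...,2]>170)&(P[...,2]<200)&((P-CC)@N>-5)&((P-CC)@N<80)&(abs(P@T-187)<50)
m=P[k]; r=np.c_[(m-CC)@N,m@T]; zz=m[:,2]; g=r[:,0]>3
print('pocket rim',g.sum(),cv2.minAreaRect(r[g].astype(np.float32)),'z',np.percentile(zz[g],[5,50,95]))
cv2.imwrite('pics/v9.png',np.hstack([c['image'][180:420,140:420],cv2.resize(s['image'][170:300,190:310],(222,240),interpolation=cv2.INTER_CUBIC)])[:,:,::-1])
E
```

```text
d 101.7 lat 187.6 z 260.7 F n,t,z [-0.5  0.1  0.1] M [ 0.02  0.01 -0.01] t 16.175 w 84.9
pocket rim 2098 ((29.809646606445312, 188.1551971435547), (60.03490447998047, 53.57966232299805), 89.98611450195312) z [171.53442838 183.72208547 189.3933319 ]
```

View pics/v9.png

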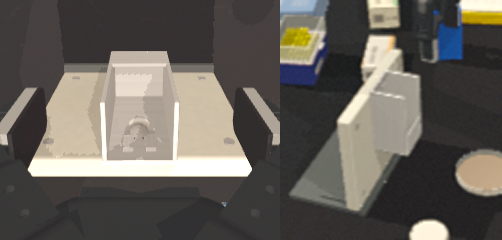

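The pocket hangs upright and flush on the panel: its rim is square to the face and centred at lateral 188, with its top at about 188–189 mm. The stud head shows between the ramps at (138,128) in the view, and the gripper is well clear. Handing in.

```bash
python3 -c "
from h import *
print(ctrl.close_job())"
```

```text
the job is handed in; nothing more can be done
None
```

The wall pocket hangs on the stud, pushed down to the hard stop with about 17 N at most, then released with the gripper clear; the job was handed in at 16 s, and I did not touch the petri dish, slip box or jar.

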